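Reset the tripped over-temperature cut-out of a heater control unit

TASK

The heater control unit's over-temperature cut-out has tripped. Take the probe from its stand, feel with its tip along the groove under the unit's eave for the hidden reset hole, and push the pin inside fully home; then put the probe back upright in its stand, fully down, and let go. Leave the glassware and the vial box where they are.

Things in the scene. Friction and masses are not known exactly. Their poses are not given: they have to be found in the camera images.
- probe_grip (a point): Middle of the handle of the loose probe (about 70 g): a black square bar 18 x 18 x 60 mm, upright at the start. z runs along the probe from tip to handle end, x and y are square to the handle's flats. Below the handle is a round steel collar, 26 mm across, 6 mm thick, its underside 36 mm below this point.
- probe_tip (a point): Very tip of the probe, on its axis, 116 mm below the middle of the handle. From the collar down, the shank is round steel, 6 mm in diameter and 80 mm long, with a ball end.
- stand: Fixed grey stand of the probe, a block 64 x 64 mm, 84 mm high; origin at the centre of its underside, z up. A vertical round hole 14 mm wide goes through its middle; the shank hangs in it with the collar resting on the block's top, the handle's middle then 120 mm above the origin.
- unit: Fixed beige heater control unit, 240 mm wide, 129 mm high; origin on the bench, straight below the middle of the groove. z up, y level along the groove, x horizontal from the panel's low edge (robot's side) to the unit's back. Its front panel slopes 35 degrees from level, rising towards +x, so its outward normal is (-0.574, 0, 0.819) in this frame.
- groove (a point): Middle of the groove floor, 85 mm above the bench; axes as the unit's. The groove runs along y, 14 mm wide, 96 mm long, 6 mm deep below the panel's face; floor black, parallel to the panel. One hole, 10 mm along the groove and as wide as it, goes square into the floor, its centre anywhere up to 35 mm from this point along the groove: new each time, hidden from above.
- eave (a point): Middle of the eave's top edge: the unit's level grey top plate, 4 mm thick, juts out over the groove. Its edge is 14 mm nearer the robot (-x of the unit) and 44 mm higher than the groove's middle, so the groove cannot be reached from straight above, but is open along the panel's normal.
- reset_pin (a joint): Travel of the black reset pin in the hidden hole: 0 m tripped, 0.006 m fully home on a firm stop. Its end lies 8 mm below the groove floor when tripped, 14 mm when home. It moves along the panel's normal against about 5 N of friction and stays where it is left.
- beaker: Loose glass beaker, 64 mm across, 85 mm high, a bystander; origin at the centre of its underside.
- jar: Loose amber glass jar with a white cap, 52 mm across, 85 mm high, a bystander; origin at the centre of its underside.
- vial_box: Loose white open box with four compartments, 70 x 70 mm, 40 mm high, a bystander; origin at the centre of its underside.
Not all that is in view belongs to the job. What is shaped like the part that bears probe_grip but orange or red is not meant.

How it is judged:
On the way, in this order (a step that is already met when the one before it is completed fails the run):
1. the probe is lifted clear of its stand (z of probe_grip in the frame of stand above 0.205 m), for 0.1 s.
2. the reset pin is pushed home (value of joint reset_pin above 0.005 m), for 0.2 s.
At the end, for the whole second after the job is handed in: The reset pin is at least 5 mm of its 6 mm in, and the probe stands at rest in its stand: handle within 10 mm of the stand's axis, collar within 4 mm of the stand's top, upright within 5 degrees (value of joint reset_pin above 0.005 m and horizontal distance between probe_grip and stand below 0.01 m and z of probe_grip in the frame of stand between 0.115 and 0.124 m and angle between probe_grip's own z axis and vertical below 0.09 rad and linear speed of probe below 0.02 m/s); the robot touches nothing.
It fails at once if the beaker is moved more than 20 mm (distance of beaker from where it was at the start of the episode above 0.02 m).
It fails at once if the jar is moved more than 20 mm (distance of jar from where it was at the start of the episode above 0.02 m).
It fails at once if the vial box is moved more than 20 mm (distance of vial_box from where it was at the start of the episode above 0.02 m).
It also fails if it takes over 64 s, if anything falls off the work surface, if the arm or the gripper's body presses on something with over 40 N, if the wrist force passes 120 N, or if a joint passes its speed limit or range.

ROBOT

A 6-joint arm with a two-finger parallel gripper is mounted at the origin on the work surface. World frame = base frame: x ahead of the robot, y to its left, z up, the work surface at z = 0. Lengths are in m, angles in rad, forces in N, time in s.
With the tool pointing down it reaches from about 0.35 to 0.725 m from the base axis. Payload 6 kg.
Tool frame: the origin (TCP) lies at the very end of the fingers, on their centre line; the grasp point (between the pads) lies 19 mm behind it; z points along the fingers, y is the direction in which the jaws open and shut (so a half turn about z gives the same grasp; the last joint's range is limited). The gripper opens to 85 mm and grips with 20 to 120 N. Pads are 22 mm wide; open, the fingers measure 114 mm over their backs; the gripper's body (76 mm by 85 mm) begins 54 mm behind the grasp point. The pads swing forward as they close: fully open they stand 13 mm farther back than shut.
Start: joints at [-0.933, 0.04, 0.085, 0, -1.615, -0.334], TCP at [0.179, -0.572, 0.201] pointing down, gripper open.
Joint ranges: [-2.56, 2.56], [-1.29, 2.01], [-1.08, 1.49], [-3.29, 1.98], [-2.81, -0.18], [-2.99, 2.99]. Speed limits (rad/s): [2.57, 2.57, 3.01, 3.14, 3.14, 3.14].

INTERFACE

Orientations are given as a unit quaternion [x, y, z, w].
In Python, from bench import robot gives the robot as it stands. The module is installed in compiled form; this text tells all that it offers.
- The arm moves only by the tool carry_out, never from a script. Its argument "steps" is a list of rows, each a list of 7 numbers: the shift along the world's x, y, z in m, then the turn, a rotation vector about the world's x, y, z in degrees, then the opening, from 0 (shut) to 1 (fully open). A call has 1 to 20 rows; each row is the pose to reach, as a shift and turn from the pose commanded when the call began; what a row does not reach only later rows make up. A row lasts 1/12 s, in which the tool goes at most 41.7 mm and 7.16 degrees, less where a joint would pass 70% of its speed; a pose out of reach is approached as far as the arm can. A call with a gripper value outside its range is refused whole. The fingers move at their own pace and stop on an object; the grip force is fixed at half the most. Time passes only in rows, so rows that repeat a pose let the fingers close. It gives the time, the measured TCP pose, the force and the opening at its end, in the units of the state.
- robot.get_obs(): the state, without advancing time (a new reading comes with each control period).
- robot.snapshot(name): name is "scene" or "top"; returns the picture (400x640x3 uint8, red, green, blue); there is no depth.
- robot.camera_model(name): a dict with "fx", "fy", "cx", "cy" (pixels), "k1" (the pictures are not rectified: a ray, as slopes to the right and down, at radius r is drawn at 1 + k1 r^2 times it, then the intrinsics apply), "eye" and "attitude" of the camera in the world. Camera axes: x right, y up, looking along -z (the intrinsics and any distortion apply to the point x, -y, -z); pixel columns grow to the right and rows downward; lengths in m; the calibration is good to about 2 mm. A picture is of the moment at which its call begins. camera_model takes no time and is no camera call.
- robot.finish_job(): hands the job in, once; it reports no verdict.
The state is a dict: "time": time; "joint_pos": joint angles; "joint_velocities": joint speeds; "effort": joint torques, N m; "eef_pos": TCP position; "orientation": TCP orientation; "force": force on the tool from outside, world axes, zero at the start; "moment": the same for the moment, N m; "width": opening from 0.0 (shut) to 1.0 (fully open).
Only numpy, scipy, OpenCV 4.12 (cv2) and the standard library are available. Lean on these libraries where they do the work, as an engineer would, in place of code of your own. Each camera call takes 0.05 s, during which the arm holds its last target.

## Working session

There is one attempt and no reset: what is moved stays moved. The work goes in short steps, Python scripts to look and compute and a tool call to move; the robot and the scene stay as the last step left them, time stands still between calls to the robot, and variables do not carry over. Pictures are saved under pics/ and viewed, and the job is handed in when it is done.

Besides the shell and the picture viewer there is one more tool, called after "Call:" as name(argument=value, ...) on one line, values as JSON. carry_out: Moves the arm, as the interface text tells. Its arguments: {"type":"object","properties":{"steps":{"type":"array"}},"required":["steps"]}

```bash
mkdir -p pics; ls
python3 - <<'E'
from bench import robot
import cv2
for n in ("scene","top"):
    im=robot.snapshot(n); cv2.imwrite(f"pics/{n}0.png",im[:,:,::-1])
    print(robot.camera_model(n))
print(robot.get_obs())
E
```

```text
pics
{'fx': 430.0971866910092, 'fy': 430.0971866910092, 'cx': 322.61268441902394, 'cy': 198.89716308001732, 'k1': -0.029768593612006067, 'eye': array([ 0.94083425, -0.62030802,  0.68734251]), 'attitude': array([0.36376595, 0.11801234, 0.29515403, 0.87557496])}
{'fx': 387.20304973143897, 'fy': 387.20304973143897, 'cx': 322.2229244922425, 'cy': 206.06073478510447, 'k1': -0.08847317970016758, 'eye': array([ 0.53138248, -0.13255864,  0.98915298]), 'attitude': array([ 0.01578088, -0.03760031, -0.70625736,  0.70677983])}
{'time': 0.1, 'joint_pos': array([-9.33284567e-01,  4.07947592e-02,  8.39177554e-02, -4.09087830e-04,
       -1.61550708e+00, -3.33716413e-01]), 'joint_velocities': array([ 0.00115426, -0.00107004,  0.00235803,  0.00228171,  0.00084695,
        0.00141752]), 'effort': array([-4.14997630e-03, -3.69348407e+01,  3.48282194e+01,  6.95170373e+00,
       -4.52503635e-03, -3.37625735e-06]), 'eef_pos': array([ 0.17946057, -0.57217406,  0.20025813]), 'orientation': array([-1.51323053e-01,  9.88484022e-01,  7.97474226e-04, -1.89821136e-04]), 'force': array([ 0.22429489, -0.54082114, -0.56082319]), 'moment': array([-0.02030324,  0.01527806,  0.00165835]), 'width': 0.9977357985518033}
```

View pics/scene0.png

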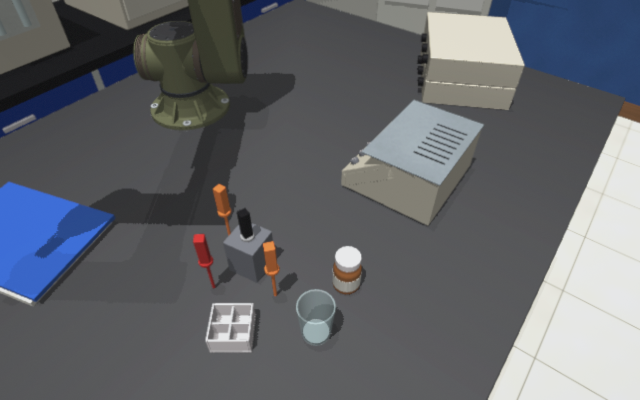

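View pics/top0.png

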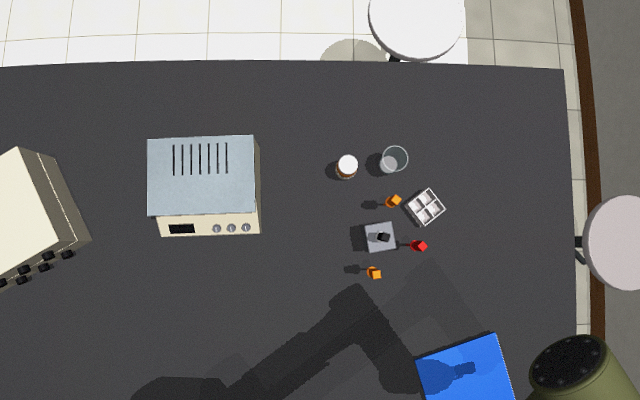

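Run:
```python
import cv2
a=cv2.imread("pics/top0.png");b=cv2.imread("pics/scene0.png")
cv2.imwrite("pics/t_st.png",cv2.resize(a[135:295,325:455],None,fx=4.5,fy=3.7*1.0,interpolation=cv2.INTER_CUBIC)[:600] if 0 else cv2.resize(a[140:290,325:455],None,fx=4,fy=4,interpolation=cv2.INTER_CUBIC))
cv2.imwrite("pics/t_un.png",cv2.resize(a[125:245,135:270],None,fx=5,fy=5,interpolation=cv2.INTER_CUBIC))
cv2.imwrite("pics/s_st.png",cv2.resize(b[170:360,185:385],None,fx=3,fy=3,interpolation=cv2.INTER_CUBIC))
cv2.imwrite("pics/s_un.png",cv2.resize(b[95:220,330:490],None,fx=4.5,fy=4.5,interpolation=cv2.INTER_CUBIC))
```

```text
(no output)
```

View pics/t_st.png

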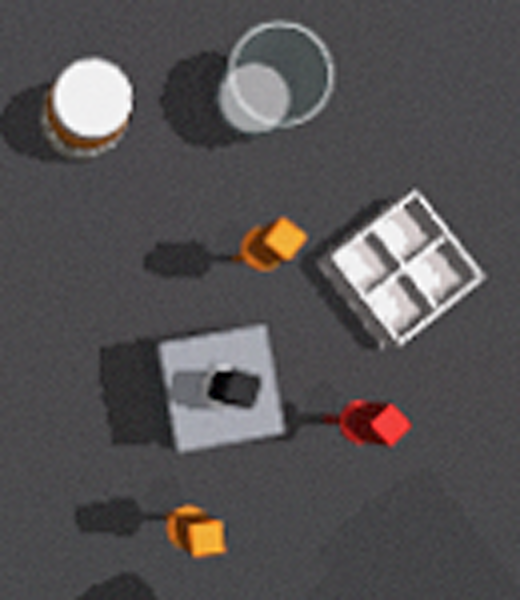

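View pics/t_un.png

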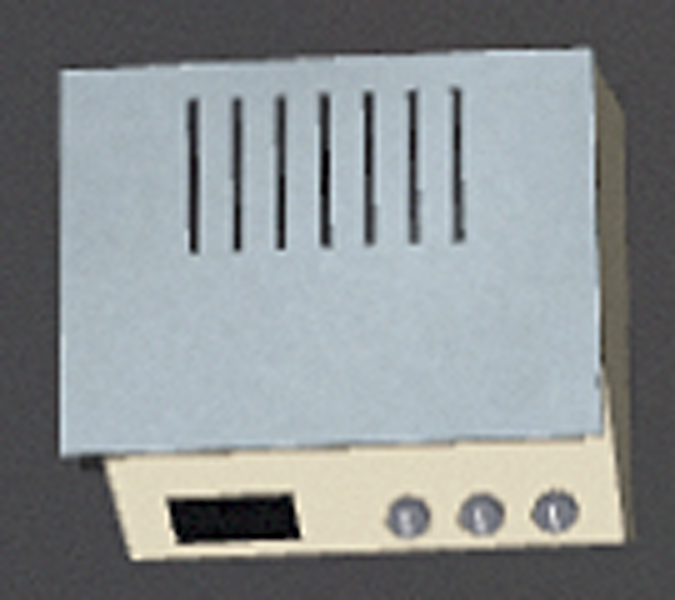

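View pics/s_st.png

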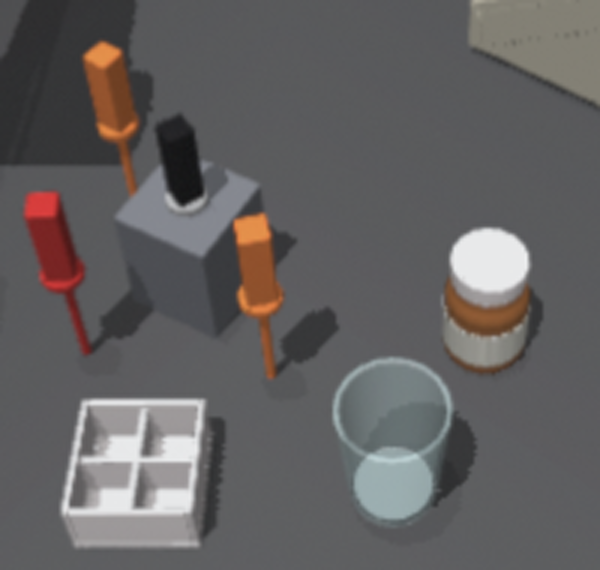

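View pics/s_un.png

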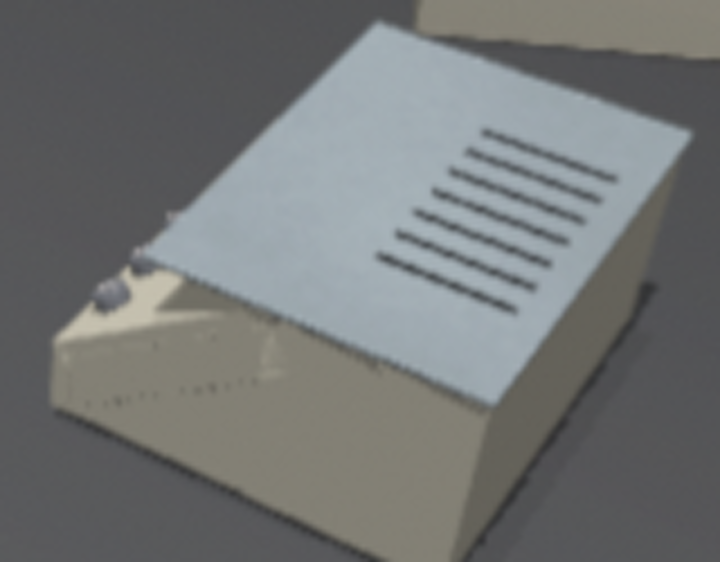

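```bash
cat > h.py <<'E'
import numpy as np, cv2
from bench import robot
from scipy.spatial.transform import Rotation as R
from scipy.optimize import least_squares
CM={n:robot.camera_model(n) for n in("scene","top")}
def proj(n,P):
    c=CM[n];P=np.atleast_2d(P)
    q=R.from_quat(c["attitude"]).inv().apply(P-c["eye"])
    s=np.c_[q[:,0]/-q[:,2],-q[:,1]/-q[:,2]]
    r2=(s**2).sum(1,keepdims=True)
    s=s*(1+c["k1"]*r2)
    return s*[c["fx"],c["fy"]]+[c["cx"],c["cy"]]
def back(n,uv,z):
    c=CM[n];uv=np.atleast_2d(uv).astype(float)
    d=(uv-[c["cx"],c["cy"]])/[c["fx"],c["fy"]];s=d.copy()
    for _ in range(20): s=d/(1+c["k1"]*(s**2).sum(1,keepdims=True))
    v=R.from_quat(c["attitude"]).apply(np.c_[s[:,0],-s[:,1],-np.ones(len(s))])
    t=(z-c["eye"][2])/v[:,2]
    return c["eye"]+v*t[:,None]
def unz(p,f,o): return (np.array(p,float)+.5)/f-.5+np.array(o)
E
python3 - <<'E'
from h import *
np.set_printoptions(precision=4,suppress=True)
st=unz([(158,342),(268,323),(286,434),(180,453)],4,(325,140))
p=back("top",st,.084);print("stand",p,p.mean(0),np.linalg.norm(np.diff(p,axis=0),axis=1))
st2=unz([(116,216),(260,184),(212,250)],3,(185,170))
q=back("scene",st2,.084);print(q,(q[0]+q[1])/2)
h=unz([(218,368),(262,380),(250,408),(208,400)],4,(325,140))
p=back("top",h,.15);print("handle",p,p.mean(0))
print("handle scene",back("scene",unz([(176,122)],3,(185,170)),.15), "collar sc",back("scene",unz([(186,203)],3,(185,170)),.087))
e=unz([(60,72),(592,48),(602,436),(62,456)],5,(135,125))
p=back("top",e,.129);print("eave",p,np.linalg.norm(np.diff(p,axis=0),axis=1))
e=unz([(380,22),(692,133),(490,408),(145,260)],4.5,(330,95))
p=back("scene",e,.129);print("eave sc",p,np.linalg.norm(np.diff(p,axis=0),axis=1))
# distractors: bases & tops
print("or1 top",back("top",unz([(285,239),(389,424),(206,537)],4,(325,140)),.146))
print("base scene",back("scene",unz([(270,376),(87,353)],3,(185,170)),.0))
print("top scene",back("scene",unz([(253,225),(44,203),(104,54)],3,(185,170)),.146))
print("beaker,jar top",back("top",unz([(282,74),(90,98)],4,(325,140)),.085))
print("box",back("top",unz([(332,258),(415,190),(485,275),(402,343)],4,(325,140)),.04))
E
```

```text
stand [[ 0.5552 -0.2589  0.084 ]
 [ 0.5663 -0.3243  0.084 ]
 [ 0.5011 -0.3343  0.084 ]
 [ 0.4903 -0.2714  0.084 ]] [ 0.5282 -0.2972  0.084 ] [0.0663 0.066  0.0638]
[[ 0.5052 -0.3324  0.084 ]
 [ 0.5569 -0.2608  0.084 ]
 [ 0.5687 -0.3161  0.084 ]] [ 0.5311 -0.2966  0.084 ]
handle [[ 0.5393 -0.2825  0.15  ]
 [ 0.5327 -0.3066  0.15  ]
 [ 0.5175 -0.2999  0.15  ]
 [ 0.5219 -0.2768  0.15  ]] [ 0.5279 -0.2915  0.15  ]
handle scene [[ 0.5295 -0.2946  0.15  ]] collar sc [[ 0.5335 -0.3011  0.087 ]]
eave [[ 0.7488  0.2408  0.129 ]
 [ 0.7592 -0.0026  0.129 ]
 [ 0.5834 -0.0098  0.129 ]
 [ 0.5739  0.2328  0.129 ]] [0.2436 0.1759 0.2428]
eave sc [[ 0.5791  0.2306  0.129 ]
 [ 0.7517  0.2367  0.129 ]
 [ 0.7613 -0.0088  0.129 ]
 [ 0.5907 -0.0152  0.129 ]] [0.1727 0.2456 0.1707]
or1 top [[ 0.6103 -0.3213  0.146 ]
 [ 0.5083 -0.378   0.146 ]
 [ 0.4475 -0.2759  0.146 ]]
base scene [[ 0.6125 -0.3233  0.    ]
 [ 0.5107 -0.3805  0.    ]]
top scene [[ 0.6127 -0.3217  0.146 ]
 [ 0.5123 -0.3796  0.146 ]
 [ 0.4515 -0.2779  0.146 ]]
beaker,jar top [[ 0.715  -0.3349  0.085 ]
 [ 0.6996 -0.2196  0.085 ]]
box [[ 0.6085 -0.3745  0.04  ]
 [ 0.6514 -0.4282  0.04  ]
 [ 0.598  -0.4719  0.04  ]
 [ 0.5555 -0.4179  0.04  ]]
```

Run:
```python
import cv2,numpy as np
a=cv2.imread("pics/top0.png");b=cv2.imread("pics/scene0.png")
A=cv2.resize(a[215:260,358:403],(560,560),interpolation=cv2.INTER_CUBIC)
A=np.clip(A.astype(float)*1.6,0,255).astype('uint8')
cv2.imwrite("pics/t_h.png",A)
B=cv2.resize(b[200:250,220:270],(560,560),interpolation=cv2.INTER_CUBIC)
cv2.imwrite("pics/s_h.png",np.clip(B.astype(float)*1.8,0,255).astype('uint8'))
```

```text
(no output)
```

View pics/t_h.png

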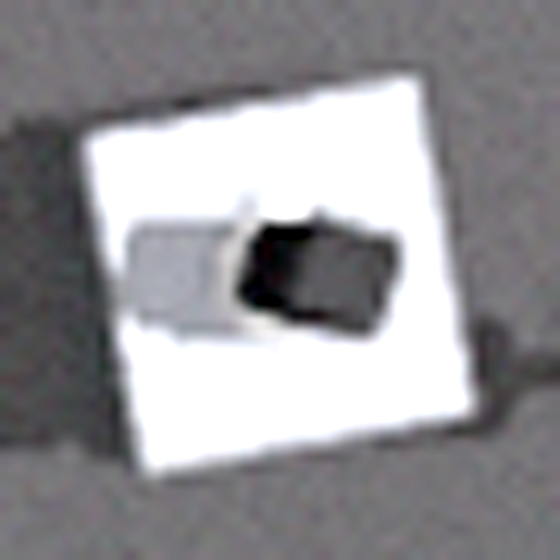

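View pics/s_h.png

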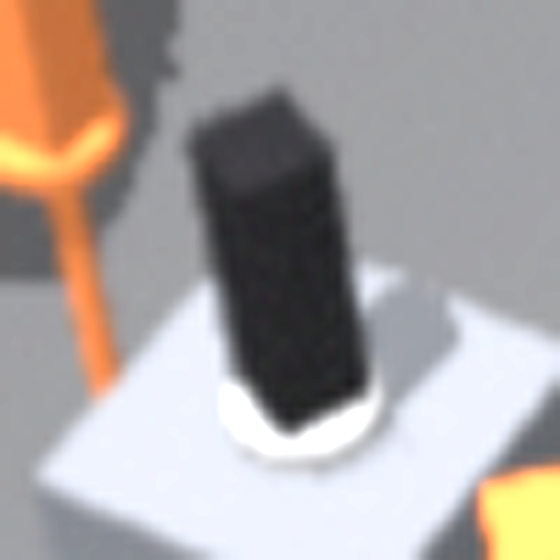

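Run:
```python
from h import *
np.set_printoptions(precision=4,suppress=True)
def fit(n,uv,z,s,name):
    p=back(n,uv,z)[:,:2]
    def f(v):
        c,t=v[:2],v[2]; k=np.array([[1,1],[1,-1],[-1,-1],[-1,1]])*s/2
        m=np.array([[np.cos(t),-np.sin(t)],[np.sin(t),np.cos(t)]])
        return ((k@m.T+c)[:,None]-p[None])
    g=lambda v:np.sqrt((f(v)**2).sum(-1)).min(1)
    best=min((least_squares(g,[*p.mean(0),t]) for t in np.linspace(0,1.5,8)),key=lambda r:r.cost)
    print(name,n,best.x[:2],np.degrees(best.x[2])%90,"res mm",g(best.x)*1e3)
fit("top",unz([(320,215),(402,240),(378,335),(295,318)],12.444,(358,215)),.15,.018,"handle")
fit("scene",unz([(195,135),(278,92),(330,155),(240,190)],11.2,(220,200)),.15,.018,"handle")
fit("top",unz([(83,132),(418,75),(480,413),(148,475)],12.444,(358,215)),.084,.064,"stand")
```

```text
handle top [ 0.528  -0.2966] 75.90953703959653 res mm [1.47   1.5611 1.4297 1.6645]
handle scene [ 0.532  -0.2984] 72.36511077367001 res mm [2.0074 1.6951 2.7435 2.3491]
stand top [ 0.5284 -0.2969] 9.989393682179804 res mm [1.0085 0.4948 0.5463 0.6949]
```

Call:
carry_out(steps=[[0.025,0.02,0.005,0,0,-2.5,0.6],[0.05,0.04,0.01,0,0,-5,0.6],[0.08,0.06,0.01,0,0,-8,0.6],[0.11,0.085,0.01,0,0,-11,0.6],[0.14,0.11,0.01,0,0,-14,0.6],[0.17,0.135,0.01,0,0,-17,0.6],[0.2,0.16,0.01,0,0,-20,0.6],[0.23,0.18,0.01,0,0,-23,0.6],[0.26,0.205,0.01,0,0,-26,0.6],[0.29,0.23,0.01,0,0,-28,0.6],[0.32,0.25,0.01,0,0,-30,0.6],[0.34,0.265,0.01,0,0,-32,0.6],[0.351,0.2745,0.01,0,0,-33,0.6],[0.351,0.2745,0.01,0,0,-33,0.6],[0.351,0.2745,0.01,0,0,-33,0.6]])

```text
time: 1.35
eef_pos: [0.5308, -0.2973, 0.2103]
orientation: [0.135, 0.991, 0.0, -0.001]
force: [-0.4, -0.8, -0.2]
width: 0.604
```

Run:
```python
from bench import robot
import cv2
for n in ("scene","top"):
    im=robot.snapshot(n)[:,:,::-1]; cv2.imwrite(f"pics/{n}1.png",im)
o=robot.get_obs();print(o["eef_pos"],o["orientation"],o["force"],o["joint_pos"])
a=cv2.imread("pics/scene1.png")[80:300,160:340];cv2.imwrite("pics/s1z.png",cv2.resize(a,None,fx=2.7,fy=2.7,interpolation=cv2.INTER_CUBIC))
```

```text
[ 0.53000002 -0.29837977  0.21103989] [ 1.35692648e-01  9.90750955e-01  1.34015697e-05 -2.22594251e-04] [ 0.14862731 -0.44292098  0.20088167] [-1.83781915e-01  6.37596655e-02  1.27192706e-01 -5.57023385e-06
 -1.63467533e+00 -1.65923986e+00]
```

View pics/s1z.png

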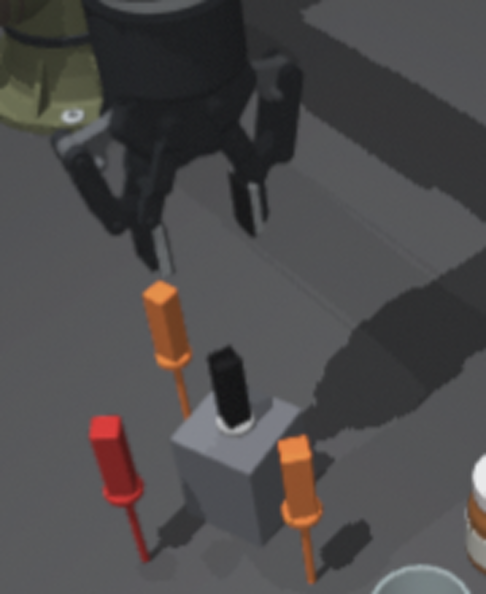

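View pics/top1.png

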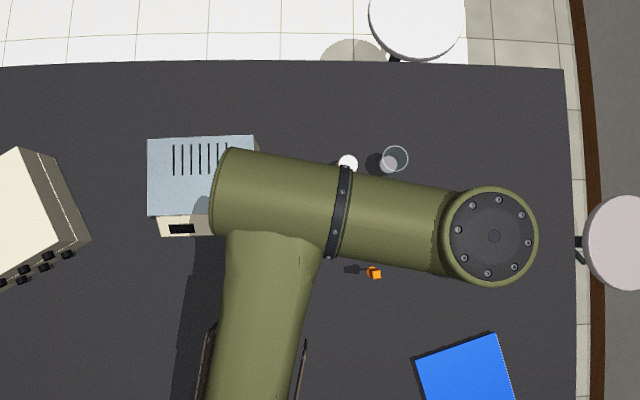

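Run:
```python
from h import *
o=robot.get_obs();p=o["eef_pos"]
r=R.from_quat(o["orientation"]).as_matrix();print(r.round(3))
for s in(-.0255,.0255):
  print((proj("scene",p+r[:,1]*s)-[160,80])*2.7)
  print("+7mm back",(proj("scene",p+r[:,1]*s-r[:,2]*.007)-[160,80])*2.7)
```

```text
[[-0.963  0.269 -0.   ]
 [ 0.269  0.963  0.   ]
 [ 0.    -0.    -1.   ]]
[[170.5069677  303.51549502]]
+7mm back [[168.64977681 294.91632048]]
[[245.59536745 268.35917679]]
+7mm back [[244.32758771 259.77796462]]
```

Run:
```python
from h import *
o=robot.get_obs();p=o["eef_pos"]
r=R.from_quat(o["orientation"]).as_matrix()
a=cv2.imread("pics/scene1.png");x0,y0,f=185,120,6
z=cv2.resize(a[y0:y0+100,x0:x0+130],None,fx=f,fy=f,interpolation=cv2.INTER_CUBIC)
z=np.clip(z.astype(float)*1.8,0,255).astype('uint8').copy()
for b,c in((0,(0,0,255)),(.013,(0,255,0)),(.019,(255,0,0))):
 for s in(-.0255,0,.0255):
  for w in (-.011,.011):
   u=(proj("scene",p+r[:,1]*s+r[:,0]*w-r[:,2]*b)[0]-[x0,y0]+.5)*f-.5
   cv2.circle(z,tuple(int(v) for v in u),3,c,-1)
cv2.imwrite("pics/s1f.png",z)
```

```text
(no output)
```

View pics/s1f.png

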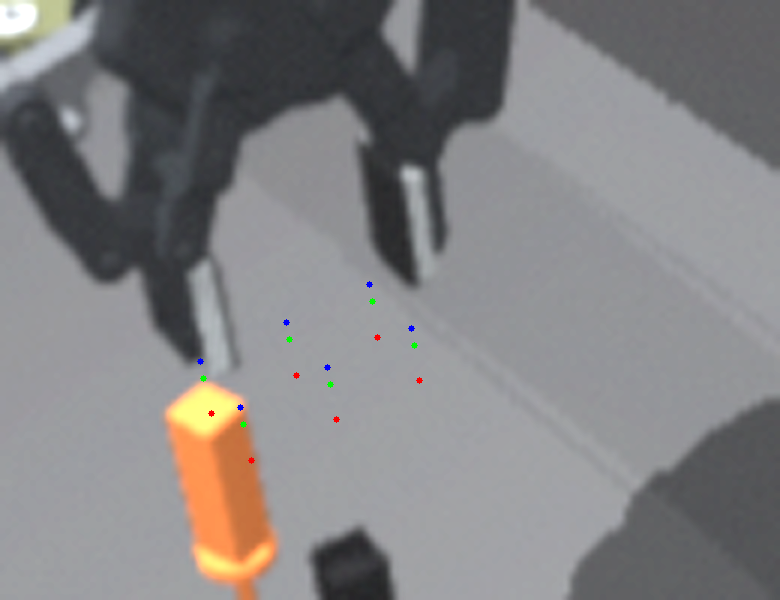

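Call:
carry_out(steps=[[0,0,-0.015,0,0,0,0],[0,0,-0.03,0,0,0,0],[0,0,-0.04,0,0,0,0],[0,0,-0.04,0,0,0,0],[0,0,-0.04,0,0,0,0],[0,0,-0.04,0,0,0,0],[0,0,-0.04,0,0,0,0],[0,0,-0.04,0,0,0,0]])

```text
time: 2.12
eef_pos: [0.5308, -0.2982, 0.1722]
orientation: [0.136, 0.991, -0.0, 0.001]
force: [-0.4, 0.9, -0.3]
width: -0.001
```

```bash
cat > look.py <<'E'
from h import *
def crop(name,n,x0,y0,w,h,f,gain=1.8,marks=()):
    a=robot.snapshot(n)[:,:,::-1]; cv2.imwrite(f"pics/{name}_full.png",a)
    z=cv2.resize(a[y0:y0+h,x0:x0+w],None,fx=f,fy=f,interpolation=cv2.INTER_CUBIC)
    z=np.clip(z.astype(float)*gain,0,255).astype('uint8').copy()
    for P,c in marks:
        u=(proj(n,P)[0]-[x0,y0]+.5)*f-.5
        cv2.circle(z,tuple(int(v) for v in u),3,c,-1)
    cv2.imwrite(f"pics/{name}.png",z)
E
python3 - <<'E'
from look import *
o=robot.get_obs();p=o["eef_pos"];print(o["time"],p,o["width"],o["joint_pos"])
crop("s2","scene",185,120,130,100,6,marks=[(p,(0,0,255)),([.53,-.2975,.15],(0,255,0)),([.53,-.2975,.09],(0,255,0))])
E
```

```text
2.1167 [ 0.53079445 -0.29822844  0.17222818] -0.0009316107834376394 [-1.83180589e-01  6.07435650e-02  5.35598884e-02  1.33966560e-04
 -1.56208396e+00 -1.65990003e+00]
```

View pics/s2.png

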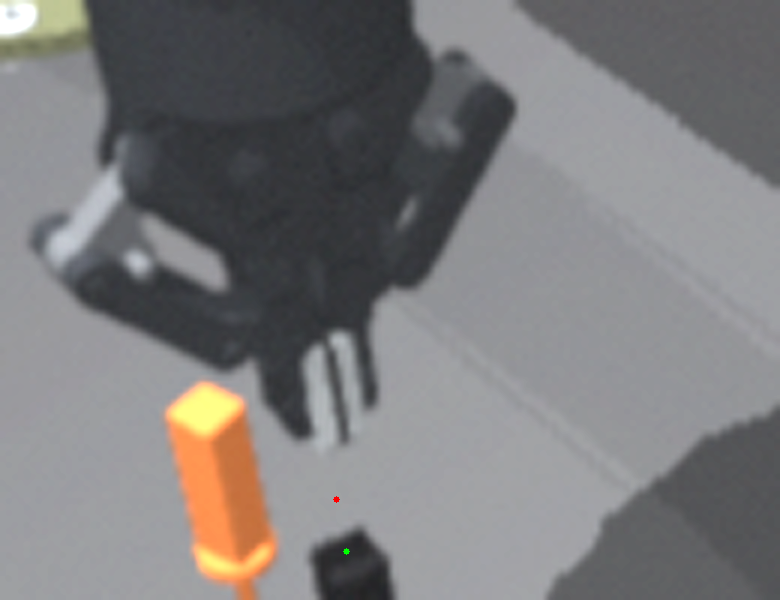

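Call:
carry_out(steps=[[0,0,0.03,0,0,0,0],[0,0.01,0.06,0,0,0,0],[0,0.04,0.08,0,-5,0,0],[-0.01,0.07,0.08,0,-10,0,0],[-0.02,0.1,0.08,0,-15,0,0],[-0.03,0.13,0.08,0,-20,0,0],[-0.04,0.16,0.08,0,-25,0,0],[-0.05,0.19,0.08,0,-30,0,0],[-0.05,0.22,0.08,0,-35,0,0],[-0.05,0.24,0.08,0,-35,0,0],[-0.05,0.24,0.08,0,-35,0,0],[-0.05,0.24,0.08,0,-35,0,0]])

```text
time: 3.17
eef_pos: [0.4802, -0.0561, 0.2521]
orientation: [0.127, 0.945, 0.042, 0.299]
force: [0.2, -0.5, 0.1]
width: 0.002
```

Run:
```python
from look import *
o=robot.get_obs();p=o["eef_pos"];r=R.from_quat(o["orientation"]).as_matrix();print(o["time"],p,r.round(3),o["width"],o["joint_pos"])
m=[(p-r[:,2]*b,(0,0,255)) for b in (0,.019,.038)]
print(proj("scene",p),proj("top",p))
crop("s3","scene",185,50,200,150,4,marks=m)
crop("t3","top",190,150,200,150,4,marks=m)
```

```text
3.1667 [ 0.48024084 -0.0560962   0.25208753] [[-0.789  0.215  0.576]
 [ 0.265  0.964  0.004]
 [-0.554  0.156 -0.818]] 0.0017659868249662084 [ 0.54976276 -0.97138238 -0.7501925   0.31709211 -1.26437789 -2.40184258]
[[306.44241429  90.54281097]] [[269.70291515 262.4416635 ]]
```

View pics/s3.png

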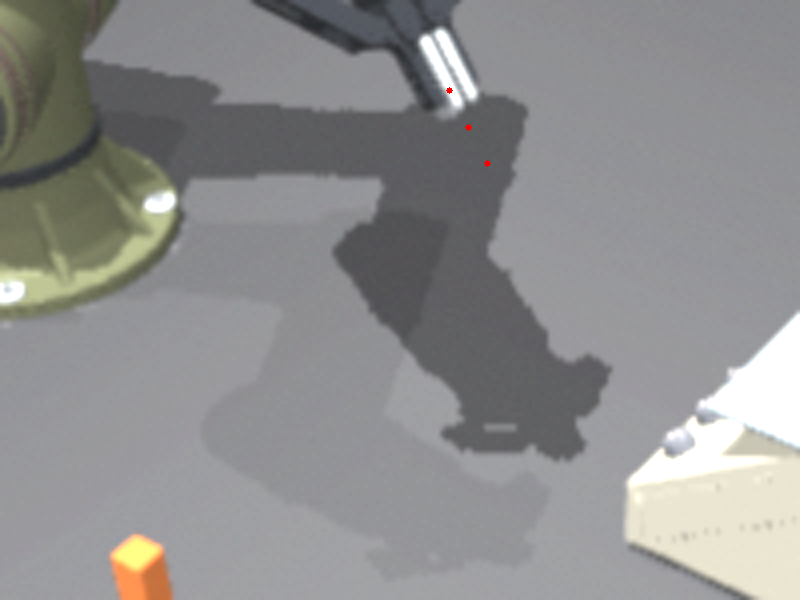

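View pics/t3.png

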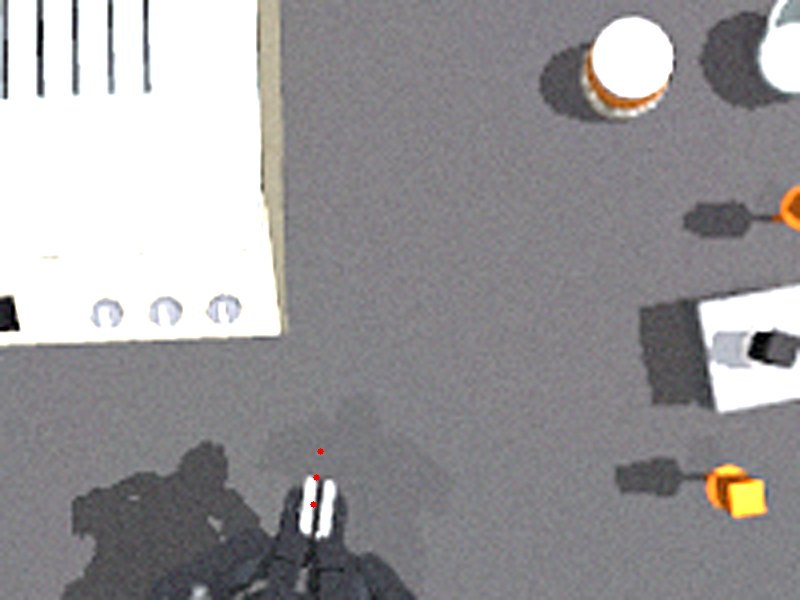

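Run:
```python
from look import *
o=robot.get_obs();p=o["eef_pos"];r=R.from_quat(o["orientation"]).as_matrix()
us=unz((464,108),4,(185,50));ut=unz((318,482),4,(190,150))
f=lambda x:np.r_[proj("scene",x)[0]-us,proj("top",x)[0]-ut]
s=least_squares(f,p);print(s.x,s.fun, "in tool frame mm",(r.T@(s.x-p)*1e3).round(1))
```

```text
[ 0.46815664 -0.0578146   0.27819617] [-0.01992229  0.00059361 -0.01237778 -0.01476167] in tool frame mm [ -4.5   1.6 -28.5]
```

Call:
carry_out(steps=[[0,-0.03,0,0,6,0,0.6],[0.01,-0.06,0,0,12,0,0.6],[0.02,-0.09,0,0,18,0,0.6],[0.03,-0.12,0,0,24,0,0.6],[0.04,-0.15,0,0,30,0,0.6],[0.05,-0.18,0,0,35,0,0.6],[0.05,-0.21,0,0,35,0,0.6],[0.05,-0.24,0,0,35,0,0.6],[0.05,-0.24,-0.03,0,35,0,0.6],[0.05,-0.24,-0.06,0,35,0,0.6],[0.05,-0.24,-0.09,0,35,0,0.6],[0.05,-0.24,-0.11,0,35,0,0.6],[0.05,-0.24,-0.13,0,35,0,0.6],[0.05,-0.24,-0.14,0,35,0,0.6],[0.05,-0.24,-0.14,0,35,0,0.6]])

```text
time: 4.52
eef_pos: [0.5289, -0.2994, 0.107]
orientation: [0.137, 0.991, 0.001, -0.003]
force: [-1.1, 0.7, -0.5]
width: 0.6
```

Run:
```python
from look import *
o=robot.get_obs();p=o["eef_pos"];r=R.from_quat(o["orientation"]).as_matrix();print(o["time"],p,r.round(3),o["width"],o["force"],o["joint_pos"])
crop("s4","scene",185,140,130,100,6,marks=[])
```

```text
4.5167 [ 0.52887181 -0.29936852  0.10701639] [[-0.962  0.272 -0.006]
 [ 0.272  0.962  0.003]
 [ 0.007  0.001 -1.   ]] 0.6004645236838143 [-1.05194759  0.72988263 -0.54923145] [-1.86801072e-01  7.65575203e-02 -4.78636234e-02 -1.49494144e-03
 -1.45278976e+00 -1.65929835e+00]
```

View pics/s4.png

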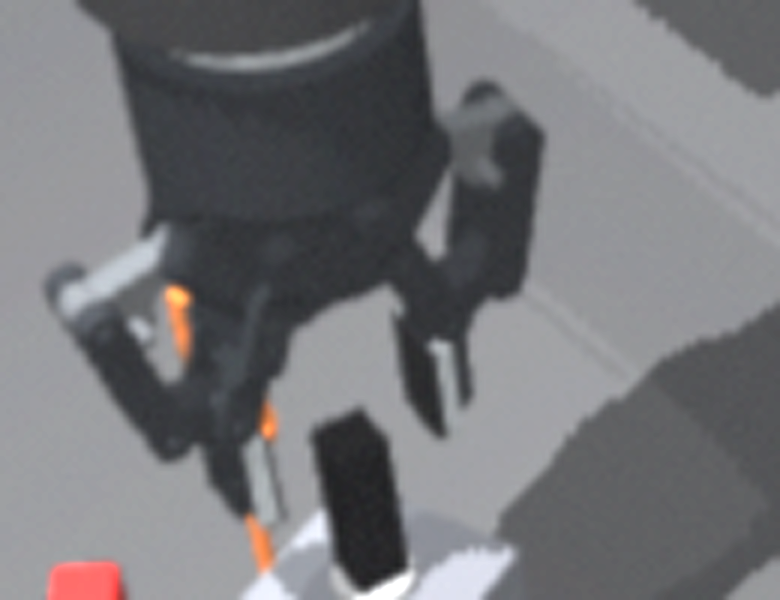

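Call:
carry_out(steps=[[0,0,-0.008,0,0,0,0.6],[0,0,-0.016,0,0,0,0.6],[0,0,-0.025,0,0,0,0.6],[0,0,-0.025,0,0,0,0.6],[0,0,-0.025,0,0,0,0.5]])

```text
time: 4.98
eef_pos: [0.5302, -0.2978, 0.0856]
orientation: [0.136, 0.991, 0.0, -0.001]
force: [0.3, 0.3, 0.9]
width: 0.502
```

Run:
```python
from look import *
o=robot.get_obs();p=o["eef_pos"];print(o["time"],p,o["width"],o["force"])
crop("s5","scene",185,140,130,100,6,marks=[])
```

```text
4.9833 [ 0.53019858 -0.29778558  0.08560478] 0.5017237000126877 [0.28627881 0.26349822 0.90344822]
```

View pics/s5.png

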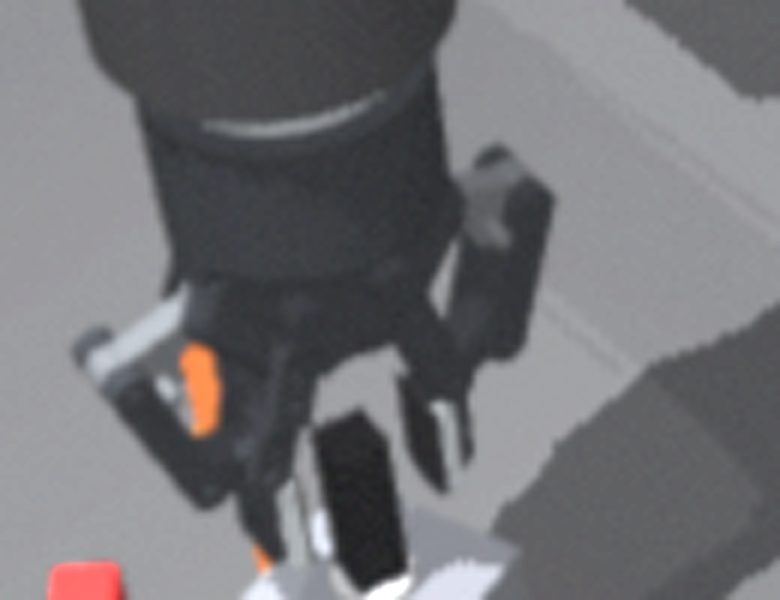

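Call:
carry_out(steps=[[0,0,-0.004,0,0,0,0.4],[0,0,-0.008,0,0,0,0.3],[0,0,-0.008,0,0,0,0.2],[0,0,-0.008,0,0,0,0.1],[0,0,-0.008,0,0,0,0],[0,0,-0.008,0,0,0,0],[0,0,-0.008,0,0,0,0],[0,0,-0.008,0,0,0,0]])

```text
time: 5.7
eef_pos: [0.5305, -0.298, 0.0782]
orientation: [0.136, 0.991, 0.0, 0.0]
force: [0.6, -0.2, -1.5]
width: 0.201
```

Run:
```python
from look import *
o=robot.get_obs();p=o["eef_pos"];print(o["time"],p,o["orientation"],o["width"],o["force"])
crop("s6","scene",185,140,130,100,6,marks=[])
```

```text
5.7 [ 0.53052748 -0.29799394  0.07821785] [1.35667378e-01 9.90754438e-01 6.82551440e-05 3.75088278e-05] 0.20133118038471226 [ 0.59960651 -0.2146367  -1.54574479]
```

View pics/s6.png

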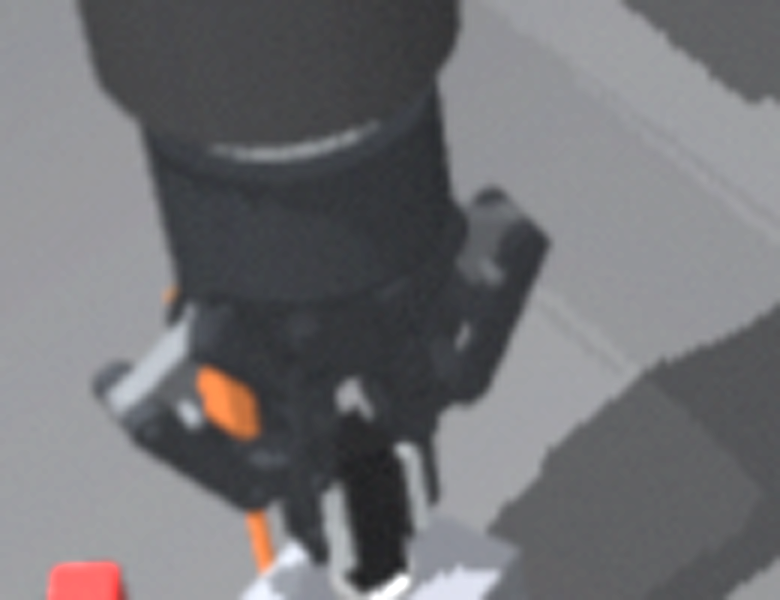

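Run:
```python
from h import *
np.set_printoptions(precision=4,suppress=True)
def edge(img,n,a,b,half=5,ch=None):
    g=cv2.imread(img).astype(np.float32)
    if ch is not None: g=g[:,:,ch[0]]-(g[:,:,ch[1]] if len(ch)>1 else 0)
    else: g=g.mean(2)
    g=cv2.GaussianBlur(g,(0,0),.8)
    a,b=np.array(a,float),np.array(b,float);d=(b-a)/np.linalg.norm(b-a);nn=np.array([-d[1],d[0]])
    ts=np.linspace(.08,.92,60);s=np.arange(-half,half+.01,.1);pts=[]
    for t in ts:
        q=a+(b-a)*t+s[:,None]*nn
        v=cv2.remap(g,q[:,0].astype(np.float32),q[:,1].astype(np.float32),cv2.INTER_LINEAR).ravel()
        gr=np.abs(np.gradient(v)); k=gr.argmax(); w=gr[max(0,k-8):k+9];pts.append(q[max(0,k-8):k+9].T@w/w.sum())
    pts=np.array(pts);
    vx,vy,x,y=cv2.fitLine(pts.astype(np.float32),cv2.DIST_HUBER,0,.01,.01).ravel()
    res=(pts-[x,y])@[-vy,vx]
    w=back(n,pts[np.abs(res)<.5],.129)[:,:2]
    A=np.polyfit(w[:,1],w[:,0],1); print(n,"res px",np.median(np.abs(res)).round(2),"x at y=.11:",np.polyval(A,.11).round(4),"slope",A[0].round(4), "y range",w[:,1].min(),w[:,1].max())
e=unz([(62,456),(602,436)],5,(135,125)); edge("pics/top0.png","top",*e)
edge("pics/top0.png","top",*e,ch=(0,2))
e=unz([(380,22),(145,260)],4.5,(330,95)); edge("pics/scene0.png","scene",*e)
edge("pics/scene0.png","scene",*e,ch=(0,))
```

```text
top res px 0.2 x at y=.11: 0.576 slope -0.0409 y range 0.009245143450157978 0.20929508482731474
top res px 0.16 x at y=.11: 0.5786 slope -0.0418 y range 0.009361501955060358 0.2130091652182468
scene res px 0.13 x at y=.11: 0.5818 slope -0.0341 y range 0.0037775675678677345 0.2085323471035374
scene res px 0.12 x at y=.11: 0.5819 slope -0.0357 y range 0.0037605573351696675 0.20853438456759366
```

Call:
carry_out(steps=[[0,0,0.01,0,0,0,0],[0,0,0.03,0,0,0,0],[0,0,0.05,0,0,0,0],[0,0,0.07,0,0,0,0],[0,0,0.09,0,0,0,0],[0,0,0.11,0,0,0,0],[0,0,0.12,0,0,0,0],[0,0,0.12,0,0,0,0],[0,0,0.12,0,0,0,0]])

```text
time: 6.5
eef_pos: [0.5307, -0.2979, 0.1982]
orientation: [0.136, 0.991, 0.0, 0.0]
force: [-0.0, -0.4, -0.9]
width: 0.205
```

Run:
```python
from look import *
o=robot.get_obs();p=o["eef_pos"];print(o["time"],p,o["orientation"],o["width"],o["force"])
crop("s7","scene",185,100,130,140,4,marks=[(p+[0,0,-.074],(0,0,255))])
```

```text
6.5 [ 0.53066708 -0.29785253  0.19819943] [1.35657572e-01 9.90755679e-01 2.85488155e-04 3.55011057e-04] 0.20495630746007654 [-0.00434701 -0.38234711 -0.92352928]
```

View pics/s7.png

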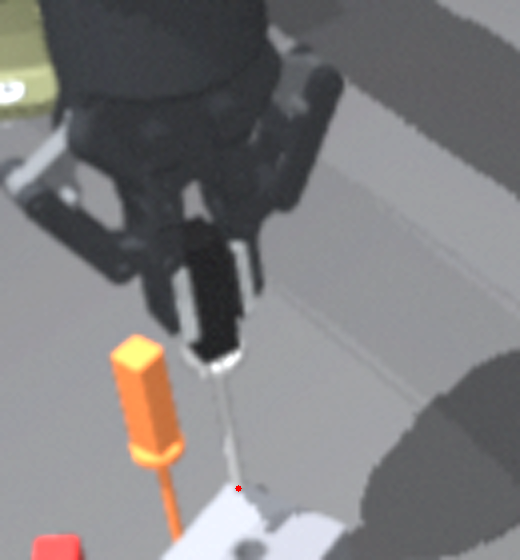

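```bash
cat > plan.py <<'E'
from h import *
psi=.039
n=np.array([-.5736*np.cos(psi),-.5736*np.sin(psi),.8192]);yv=np.array([-np.sin(psi),np.cos(psi),0]);up=np.cross(yv,n) # cross direction
G=np.array([.594,.1106,.085])
z=-n;x=np.cross(yv,z);Rt=np.c_[x,yv,z]
def tcp(v,d,c=0,L=.074): return G+yv*v+n*(d+L)+up*c
E
python3 - <<'E'
from plan import *
np.set_printoptions(precision=4,suppress=True)
Rc=R.from_quat([.1357,.9907,0,0]).as_matrix();c0=np.array([.530,-.2975,.198])
print(np.degrees(R.from_matrix(Rt@Rc.T).as_rotvec()),up)
for d in(.07,.03,.01,0): print(d,tcp(-.04,d),tcp(-.04,d)-c0)
E
```

```text
[ -4.0887 -34.8989  17.2737] [0.8186 0.0319 0.5736]
0.07 [0.513  0.0674 0.203 ] [-0.017   0.3649  0.005 ]
0.03 [0.536  0.0683 0.1702] [ 0.006   0.3658 -0.0278]
0.01 [0.5474 0.0688 0.1538] [ 0.0174  0.3663 -0.0442]
0 [0.5531 0.069  0.1456] [ 0.0231  0.3665 -0.0524]
```

Call:
carry_out(steps=[[0,0.01,0.015,0,0,0,0],[0,0.035,0.03,-0.4,-3,1.5,0],[-0.003,0.06,0.03,-0.7,-6,3,0],[-0.005,0.085,0.03,-1.1,-9,4.5,0],[-0.007,0.11,0.03,-1.4,-12,6,0],[-0.009,0.14,0.03,-1.8,-15,7.4,0],[-0.01,0.17,0.03,-2.1,-18,8.9,0],[-0.011,0.2,0.03,-2.5,-21,10.4,0],[-0.012,0.23,0.03,-2.8,-24,11.9,0],[-0.013,0.26,0.03,-3.2,-27,13.4,0],[-0.014,0.29,0.025,-3.5,-30,14.9,0],[-0.015,0.32,0.02,-3.9,-33,16.3,0],[-0.016,0.345,0.015,-4.1,-34.9,17.3,0],[-0.017,0.365,0.01,-4.1,-34.9,17.3,0],[-0.017,0.365,0.005,-4.1,-34.9,17.3,0],[-0.017,0.365,0.005,-4.1,-34.9,17.3,0],[-0.017,0.365,0.005,-4.1,-34.9,17.3,0]])

```text
time: 7.97
eef_pos: [0.5132, 0.0667, 0.2019]
orientation: [-0.019, 0.954, 0.005, 0.3]
force: [-0.4, -0.1, 0.1]
width: 0.205
```

Run:
```python
from look import *
from plan import tcp
o=robot.get_obs();p=o["eef_pos"];r=R.from_quat(o["orientation"]).as_matrix();print(o["time"],p,r.round(3),o["width"],o["force"],o["joint_pos"])
m=[(p+r[:,2]*.074,(0,0,255))]
crop("s8","scene",300,60,200,150,4,1.3,marks=m)
crop("t8","top",140,140,200,150,4,1.3,marks=m)
```

```text
7.9667 [0.51321742 0.06674616 0.20193076] [[-0.819 -0.04   0.572]
 [-0.033  0.999  0.022]
 [-0.572 -0.001 -0.82 ]] 0.20524889932701734 [-0.40028071 -0.12348217  0.05300169] [ 0.81619634 -0.86004398 -0.8410767   0.45183457 -1.16815224 -2.43631067]
```

View pics/s8.png

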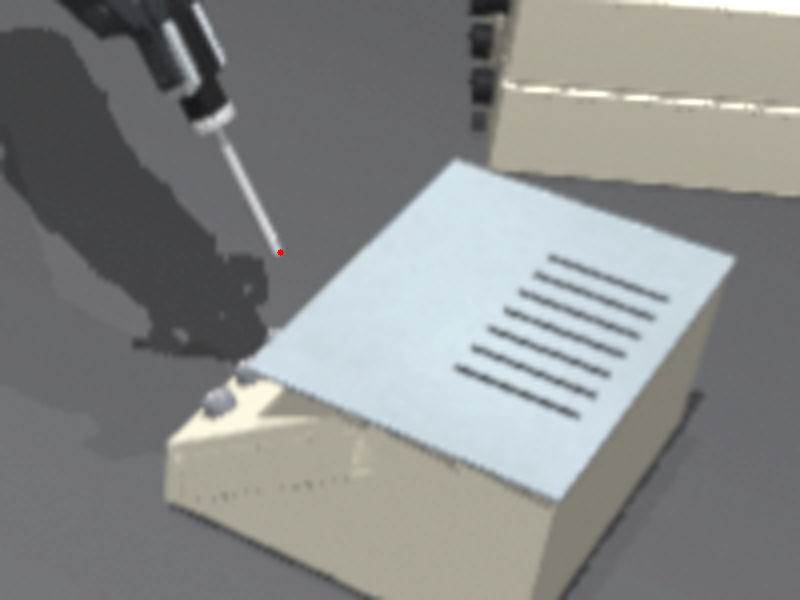

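View pics/t8.png

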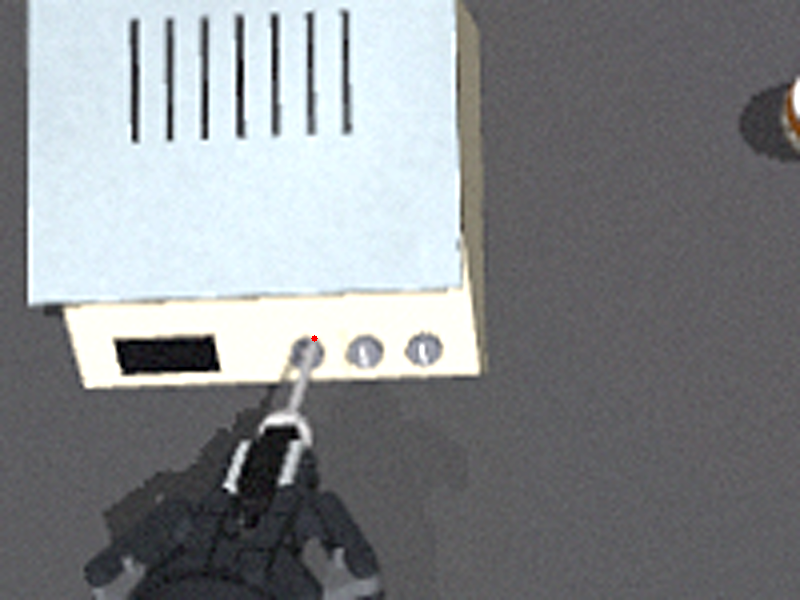

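Call:
carry_out(steps=[[0.006,0,-0.008,0,0,0,0],[0.012,0,-0.017,0,0,0,0],[0.018,0.001,-0.025,0,0,0,0],[0.023,0.001,-0.033,0,0,0,0],[0.028,0.001,-0.04,0,0,0,0],[0.031,0.001,-0.0445,0,0,0,0],[0.0332,0.0013,-0.0475,0,0,0,0],[0.0332,0.0013,-0.0475,0,0,0,0],[0.0332,0.0013,-0.0475,0,0,0,0]])

```text
time: 8.82
eef_pos: [0.5468, 0.0681, 0.1559]
orientation: [-0.019, 0.954, 0.006, 0.301]
force: [0.1, -0.1, -1.6]
width: 0.207
```

```bash
cat > st.py <<'E'
from plan import *
np.set_printoptions(precision=2,suppress=True)
o=robot.get_obs();p=o["eef_pos"];r=R.from_quat(o["orientation"]).as_matrix()
t=p+r[:,2]*.074-G
print("t",o["time"],"tip mm: along",round(t@yv*1e3,1),"normal",round(t@n*1e3,1),"cross",round(t@up*1e3,1),"| force along/normal/cross",np.array([o["force"]@k for k in(yv,n,up)]),"w",round(o["width"],3))
E
python3 st.py; python3 st.py
python3 - <<'E'
from look import *
o=robot.get_obs();p=o["eef_pos"];r=R.from_quat(o["orientation"]).as_matrix()
crop("s9","scene",320,80,120,90,6,1.3,marks=[])
E
```

```text
t 8.8167 tip mm: along -40.7 normal 12.1 cross 0.7 | force along/normal/cross [-0.06 -1.35 -0.8 ] w 0.207
t 8.8167 tip mm: along -40.7 normal 12.1 cross 0.7 | force along/normal/cross [-0.06 -1.35 -0.8 ] w 0.207
```

View pics/s9.png

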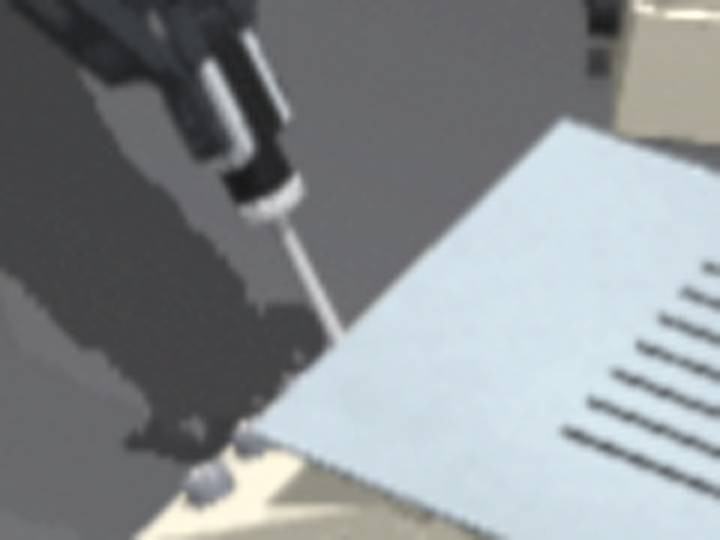

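Call:
carry_out(steps=[[0.0011,0,-0.0016,0,0,0,0],[0.0023,0.0001,-0.0033,0,0,0,0],[0.0034,0.0001,-0.0049,0,0,0,0],[0.0046,0.0002,-0.0066,0,0,0,0],[0.0046,0.0002,-0.0066,0,0,0,0]])

```text
time: 9.28
eef_pos: [0.5513, 0.0685, 0.1485]
orientation: [-0.019, 0.954, 0.006, 0.3]
force: [0.3, 0.5, -0.6]
width: 0.199
```

```bash
python3 st.py
```

```text
t 9.2833 tip mm: along -40.5 normal 3.4 cross 0.0 | force along/normal/cross [ 0.53 -0.72 -0.1 ] w 0.199
```

Call:
carry_out(steps=[[0.0006,0,-0.0008,0,0,0,0],[0.0011,0,-0.0016,0,0,0,0],[0.0011,0,-0.0016,0,0,0,0],[0.0011,0,-0.0016,0,0,0,0]])

```text
time: 9.62
eef_pos: [0.5524, 0.0685, 0.1474]
orientation: [-0.019, 0.954, 0.006, 0.301]
force: [0.2, -0.1, -1.0]
width: 0.201
```

```bash
python3 st.py
```

```text
t 9.6167 tip mm: along -40.5 normal 1.9 cross 0.4 | force along/normal/cross [-0.13 -0.92 -0.37] w 0.201
```

Call:
carry_out(steps=[[0.0006,0,-0.0008,0,0,0,0],[0.0011,0,-0.0016,0,0,0,0],[0.0011,0,-0.0016,0,0,0,0],[0.0011,0,-0.0016,0,0,0,0]])

```text
time: 9.95
eef_pos: [0.5535, 0.0685, 0.1457]
orientation: [-0.019, 0.954, 0.006, 0.301]
force: [0.1, -0.8, -1.2]
width: 0.201
```

```bash
python3 st.py
```

```text
t 9.95 tip mm: along -40.5 normal -0.1 cross 0.3 | force along/normal/cross [-0.84 -1.01 -0.67] w 0.201
```

Call:
carry_out(steps=[[0.0006,0,-0.0008,0,0,0,0],[0.0011,0,-0.0016,0,0,0,0],[0.0011,0,-0.0016,0,0,0,0],[0.0011,0,-0.0016,0,0,0,0]])

```text
time: 10.28
eef_pos: [0.5547, 0.0685, 0.1453]
orientation: [-0.019, 0.953, 0.006, 0.301]
force: [-6.2, 0.1, 4.3]
width: 0.206
```

```bash
python3 st.py
```

```text
t 10.2833 tip mm: along -40.5 normal -1.1 cross 1.2 | force along/normal/cross [ 0.35  7.09 -2.59] w 0.206
```

Call:
carry_out(steps=[[-0.0001,0.002,0,0,0,0,0],[-0.0002,0.004,0,0,0,0,0]])

```text
time: 10.45
eef_pos: [0.5544, 0.0711, 0.1453]
orientation: [-0.018, 0.953, 0.004, 0.301]
force: [-3.0, -5.8, 3.6]
width: 0.203
```

```bash
python3 st.py
```

```text
t 10.45 tip mm: along -38.1 normal -1.0 cross 0.9 | force along/normal/cross [-5.73  4.8  -0.62] w 0.203
```

Call:
carry_out(steps=[[-0.0001,0.002,0,0,0,0,0],[-0.0002,0.004,0,0,0,0,0]])

```text
time: 10.62
eef_pos: [0.5543, 0.0751, 0.1454]
orientation: [-0.018, 0.953, 0.004, 0.301]
force: [-2.9, -4.9, 3.4]
width: 0.202
```

```bash
python3 st.py
```

```text
t 10.6167 tip mm: along -34.2 normal -1.0 cross 1.0 | force along/normal/cross [-4.74  4.49 -0.57] w 0.202
```

Call:
carry_out(steps=[[-0.0001,0.002,0,0,0,0,0],[-0.0002,0.004,0,0,0,0,0]])

```text
time: 10.78
eef_pos: [0.5541, 0.0792, 0.1454]
orientation: [-0.018, 0.953, 0.004, 0.301]
force: [-3.3, -5.0, 3.8]
width: 0.204
```

```bash
python3 st.py
```

```text
t 10.7833 tip mm: along -30.1 normal -1.0 cross 1.1 | force along/normal/cross [-4.89  5.06 -0.66] w 0.204
```

Call:
carry_out(steps=[[-0.0001,0.002,0,0,0,0,0],[-0.0002,0.004,0,0,0,0,0]])

```text
time: 10.95
eef_pos: [0.5539, 0.0832, 0.1453]
orientation: [-0.018, 0.953, 0.004, 0.301]
force: [-2.9, -5.1, 3.1]
width: 0.206
```

```bash
python3 st.py
```

```text
t 10.95 tip mm: along -26.1 normal -1.0 cross 1.0 | force along/normal/cross [-5.    4.32 -0.74] w 0.206
```

Call:
carry_out(steps=[[-0.0001,0.002,0,0,0,0,0],[-0.0002,0.004,0,0,0,0,0]])

```text
time: 11.12
eef_pos: [0.5537, 0.0872, 0.1453]
orientation: [-0.018, 0.953, 0.004, 0.301]
force: [-3.3, -4.4, 2.9]
width: 0.204
```

```bash
python3 st.py
```

```text
t 11.1167 tip mm: along -22.0 normal -1.0 cross 0.9 | force along/normal/cross [-4.23  4.31 -1.16] w 0.204
```

Call:
carry_out(steps=[[-0.0001,0.002,0,0,0,0,0],[-0.0002,0.004,0,0,0,0,0]])

```text
time: 11.28
eef_pos: [0.5536, 0.0912, 0.1453]
orientation: [-0.018, 0.953, 0.004, 0.301]
force: [-2.2, -4.7, 3.5]
width: 0.205
```

Call:
carry_out(steps=[[-0.0001,0.002,0,0,0,0,0],[-0.0002,0.004,0,0,0,0,0]])

```text
time: 11.45
eef_pos: [0.5533, 0.0952, 0.1453]
orientation: [-0.018, 0.953, 0.004, 0.301]
force: [-3.7, -4.6, 3.1]
width: 0.198
```

Call:
carry_out(steps=[[-0.0001,0.002,0,0,0,0,0],[-0.0002,0.004,0,0,0,0,0]])

```text
time: 11.62
eef_pos: [0.5531, 0.0992, 0.1452]
orientation: [-0.018, 0.953, 0.004, 0.301]
force: [-2.4, -4.9, 3.5]
width: 0.204
```

Call:
carry_out(steps=[[-0.0001,0.002,0,0,0,0,0],[-0.0002,0.004,0,0,0,0,0]])

```text
time: 11.78
eef_pos: [0.553, 0.1032, 0.1452]
orientation: [-0.018, 0.953, 0.005, 0.301]
force: [-2.2, -4.5, 3.1]
width: 0.204
```

Call:
carry_out(steps=[[-0.0001,0.002,0,0,0,0,0],[-0.0002,0.004,0,0,0,0,0]])

```text
time: 11.95
eef_pos: [0.5528, 0.1073, 0.1452]
orientation: [-0.018, 0.953, 0.005, 0.301]
force: [-3.6, -4.5, 3.6]
width: 0.202
```

Call:
carry_out(steps=[[-0.0001,0.002,0,0,0,0,0],[-0.0002,0.004,0,0,0,0,0]])

```text
time: 12.12
eef_pos: [0.5526, 0.1113, 0.1452]
orientation: [-0.018, 0.953, 0.005, 0.301]
force: [-3.5, -4.8, 3.5]
width: 0.202
```

Call:
carry_out(steps=[[-0.0001,0.002,0,0,0,0,0],[-0.0002,0.004,0,0,0,0,0]])

```text
time: 12.28
eef_pos: [0.5524, 0.1153, 0.1452]
orientation: [-0.018, 0.953, 0.005, 0.301]
force: [-3.2, -4.6, 3.1]
width: 0.203
```

Call:
carry_out(steps=[[-0.0001,0.002,0,0,0,0,0],[-0.0002,0.004,0,0,0,0,0]])

```text
time: 12.45
eef_pos: [0.5522, 0.1194, 0.1452]
orientation: [-0.018, 0.953, 0.005, 0.301]
force: [-3.2, -5.3, 3.3]
width: 0.207
```

Call:
carry_out(steps=[[-0.0001,0.002,0,0,0,0,0],[-0.0002,0.004,0,0,0,0,0]])

```text
time: 12.62
eef_pos: [0.552, 0.1234, 0.1451]
orientation: [-0.018, 0.953, 0.005, 0.301]
force: [-2.7, -3.8, 3.7]
width: 0.204
```

Call:
carry_out(steps=[[-0.0001,0.002,0,0,0,0,0],[-0.0002,0.004,0,0,0,0,0]])

```text
time: 12.78
eef_pos: [0.5516, 0.1288, 0.1441]
orientation: [-0.019, 0.954, 0.006, 0.301]
force: [-0.3, 0.7, -0.9]
width: 0.202
```

```bash
python3 st.py
```

```text
t 12.7833 tip mm: along 19.9 normal -1.7 cross -0.2 | force along/normal/cross [ 0.71 -0.57 -0.78] w 0.202
```

Call:
carry_out(steps=[[0.0006,0.0005,-0.0008,0,0,0,0],[0.0011,0.0005,-0.0016,0,0,0,0],[0.0011,0.0005,-0.0016,0,0,0,0],[0.0011,0.0005,-0.0016,0,0,0,0]])

```text
time: 13.12
eef_pos: [0.5526, 0.129, 0.1423]
orientation: [-0.019, 0.954, 0.006, 0.3]
force: [-0.6, -0.4, -1.6]
width: 0.202
```

```bash
python3 st.py
```

```text
t 13.1167 tip mm: along 20.0 normal -3.8 cross -0.4 | force along/normal/cross [-0.39 -0.94 -1.43] w 0.202
```

Call:
carry_out(steps=[[-0.0001,0.0015,0,0,0,0,0],[-0.0001,0.0015,0,0,0,0,0]])

```text
time: 13.28
eef_pos: [0.5526, 0.1307, 0.1427]
orientation: [-0.019, 0.954, 0.006, 0.301]
force: [-0.3, 0.3, -0.6]
width: 0.202
```

Call:
carry_out(steps=[[-0.0001,0.0015,0,0,0,0,0],[-0.0001,0.0015,0,0,0,0,0]])

```text
time: 13.45
eef_pos: [0.5525, 0.1322, 0.1427]
orientation: [-0.019, 0.954, 0.006, 0.301]
force: [-0.8, 0.7, 0.1]
width: 0.202
```

Call:
carry_out(steps=[[0.0007,-0.0014,-0.0008,0,0,0,0],[0.0012,-0.0014,-0.0016,0,0,0,0],[0.0018,-0.0014,-0.0025,0,0,0,0],[0.0024,-0.0014,-0.0033,0,0,0,0],[0.0024,-0.0014,-0.0033,0,0,0,0]])

```text
time: 13.87
eef_pos: [0.5549, 0.1304, 0.139]
orientation: [-0.019, 0.954, 0.006, 0.3]
force: [0.1, -1.0, -0.7]
width: 0.198
```

```bash
python3 st.py
```

```text
t 13.8667 tip mm: along 21.3 normal -7.8 cross -0.4 | force along/normal/cross [-1.   -0.62 -0.34] w 0.198
```

Next 4 mm down (to about −12).

Call:
carry_out(steps=[[0.0006,0,-0.0008,0,0,0,0],[0.0011,0,-0.0016,0,0,0,0],[0.0017,0,-0.0025,0,0,0,0],[0.0023,0.0001,-0.0033,0,0,0,0],[0.0023,0.0001,-0.0033,0,0,0,0]])

```text
time: 14.28
eef_pos: [0.5573, 0.1307, 0.1363]
orientation: [-0.019, 0.953, 0.006, 0.301]
force: [-2.8, -0.1, 1.2]
width: 0.199
```

```bash
python3 st.py
```

```text
t 14.2833 tip mm: along 21.5 normal -11.4 cross 0.1 | force along/normal/cross [ 0.02  2.65 -1.61] w 0.199
```

Call:
carry_out(steps=[[0.0006,0,-0.0008,0,0,0,0],[0.0011,0,-0.0016,0,0,0,0],[0.0017,0,-0.0025,0,0,0,0],[0.0017,0,-0.0025,0,0,0,0]])

```text
time: 14.62
eef_pos: [0.559, 0.1308, 0.1336]
orientation: [-0.019, 0.953, 0.006, 0.301]
force: [-1.4, -1.5, 2.7]
width: 0.201
```

```bash
python3 st.py
```

```text
t 14.6167 tip mm: along 21.5 normal -14.6 cross -0.1 | force along/normal/cross [-1.43  3.01  0.37] w 0.201
```

Call:
carry_out(steps=[[0.0006,0,-0.0008,0,0,0,0],[0.0009,0,-0.0012,0,0,0,0],[0.0009,0,-0.0012,0,0,0,0]])

```text
time: 14.87
eef_pos: [0.56, 0.1308, 0.1333]
orientation: [-0.019, 0.953, 0.006, 0.301]
force: [-9.3, -0.7, 7.4]
width: 0.202
```

```bash
python3 st.py
```

```text
t 14.8667 tip mm: along 21.5 normal -15.4 cross 0.6 | force along/normal/cross [-0.33 11.39 -3.35] w 0.202
```

Call:
carry_out(steps=[[0.0006,0,-0.0008,0,0,0,0],[0.0009,0,-0.0012,0,0,0,0],[0.0009,0,-0.0012,0,0,0,0],[0.0009,0,-0.0012,0,0,0,0],[0.0009,0,-0.0012,0,0,0,0]])

```text
time: 15.28
eef_pos: [0.5611, 0.1309, 0.1337]
orientation: [-0.019, 0.953, 0.006, 0.302]
force: [-15.1, -0.1, 13.1]
width: 0.203
```

```bash
python3 st.py; python3 -c "
from look import *
crop('s10','scene',320,80,120,90,6,1.3)"
```

```text
t 15.2833 tip mm: along 21.6 normal -15.7 cross 1.9 | force along/normal/cross [ 0.47 19.35 -4.83] w 0.203
```

View pics/s10.png

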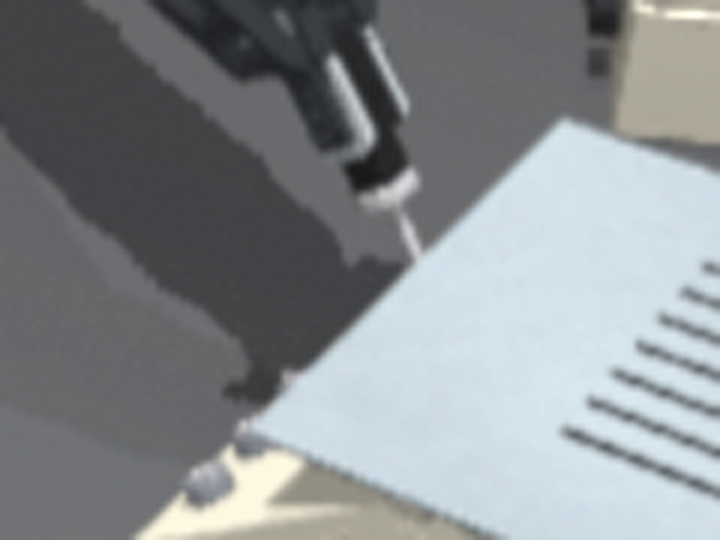

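Call:
carry_out(steps=[[-0.001,0,0.0016,0,0,0,0],[-0.0034,-0.0001,0.0049,0,0,0,0],[-0.0069,-0.0003,0.0098,0,0,0,0],[-0.0115,-0.0004,0.0164,0,0,0,0],[-0.0172,-0.0007,0.0246,0,0,0,0],[-0.023,-0.0009,0.0328,0,0,0,0],[-0.0287,-0.0011,0.041,0,0,0,0],[-0.0344,-0.0013,0.0492,0,0,0,0],[-0.0402,-0.0016,0.0573,0,0,0,0],[-0.0459,-0.0018,0.0655,0,0,0,0],[-0.0504,-0.002,0.0721,0,0,0,0],[-0.0504,-0.002,0.0721,0,0,0,0],[-0.0504,-0.002,0.0721,0,0,0,0]])

```text
time: 16.42
eef_pos: [0.5102, 0.1291, 0.2036]
orientation: [-0.019, 0.953, 0.006, 0.301]
force: [0.6, -0.5, -1.9]
width: 0.203
```

Run:
```python
from look import *
o=robot.get_obs();p=o["eef_pos"];r=R.from_quat(o["orientation"]).as_matrix();print(o["time"],p,o["orientation"],o["width"],o["force"])
m=[(p+r[:,2]*.074,(0,0,255)),(p+r[:,2]*-.006,(0,255,0))]
crop("s11","scene",300,60,150,130,5,1.3,marks=m)
crop("t11","top",140,180,150,110,5,1.5,marks=m)
```

```text
16.4167 [0.51015909 0.12911843 0.20355592] [-0.01909788  0.9534659   0.00642208  0.30082686] 0.2026568216471384 [ 0.57791454 -0.46450808 -1.89119791]
```

View pics/s11.png

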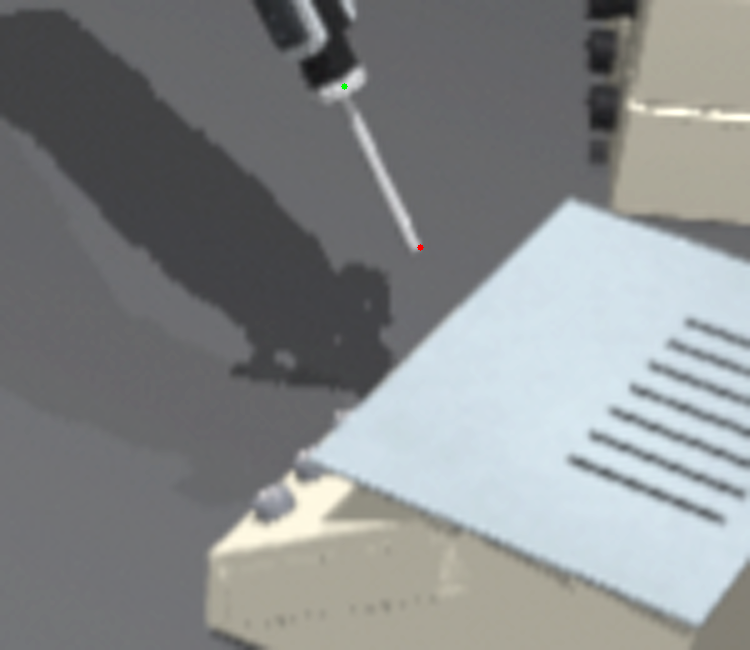

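View pics/t11.png

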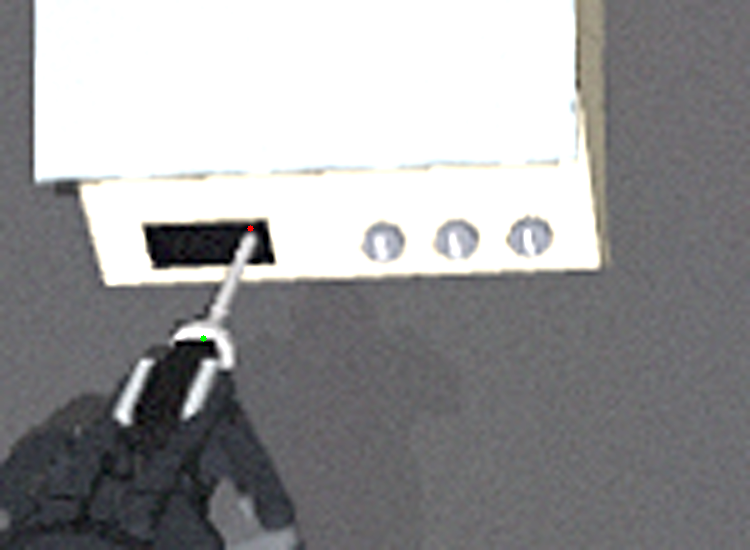

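Call:
carry_out(steps=[[0,-0.02,0.01,0,0,0,0],[0,-0.045,0.02,0,0,0,0],[0.001,-0.07,0.025,0.3,2.9,-1.4,0],[0.002,-0.1,0.025,0.7,5.8,-2.9,0],[0.003,-0.13,0.025,1,8.7,-4.3,0],[0.004,-0.16,0.025,1.4,11.6,-5.8,0],[0.006,-0.19,0.025,1.7,14.5,-7.2,0],[0.008,-0.22,0.025,2.1,17.5,-8.7,0],[0.01,-0.25,0.025,2.4,20.4,-10.1,0],[0.012,-0.28,0.025,2.7,23.3,-11.5,0],[0.014,-0.31,0.025,3.1,26.2,-13,0],[0.016,-0.34,0.025,3.4,29.1,-14.4,0],[0.018,-0.37,0.025,3.8,32,-15.9,0],[0.019,-0.395,0.025,4.1,34.9,-17.3,0],[0.02,-0.415,0.02,4.1,34.9,-17.3,0],[0.0202,-0.4267,0.015,4.1,34.9,-17.3,0],[0.0202,-0.4267,0.015,4.1,34.9,-17.3,0],[0.0202,-0.4267,0.015,4.1,34.9,-17.3,0]])

```text
time: 18.02
eef_pos: [0.53, -0.2983, 0.2169]
orientation: [0.136, 0.991, 0.0, -0.001]
force: [0.4, 0.6, -0.0]
width: 0.204
```

Run:
```python
from look import *
o=robot.get_obs();p=o["eef_pos"];r=R.from_quat(o["orientation"]).as_matrix();print(o["time"],p,o["orientation"],o["width"],o["force"])
m=[(p+r[:,2]*.074,(0,0,255)),([.530,-.2975,.084],(0,255,0))]
crop("s12","scene",185,100,130,140,4,1.3,marks=m)
```

```text
18.0167 [ 0.53002431 -0.29829069  0.21693384] [ 1.36261562e-01  9.90672413e-01  1.95282158e-04 -9.58795549e-04] 0.20370505907439218 [ 0.38025027  0.61982233 -0.04313515]
```

View pics/s12.png

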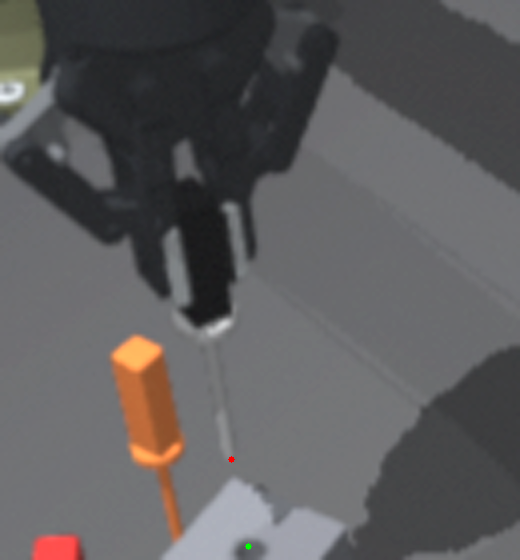

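Call:
carry_out(steps=[[0,0,-0.015,0,0,0,0],[0,0,-0.03,0,0,0,0],[0,0,-0.04,0,0,0,0],[0,0,-0.05,0,0,0,0],[0,0,-0.05,0,0,0,0]])

```text
time: 18.48
eef_pos: [0.5299, -0.2969, 0.1663]
orientation: [0.135, 0.991, 0.001, -0.001]
force: [-0.1, 0.2, -1.3]
width: 0.208
```

Run:
```python
from look import *
o=robot.get_obs();p=o["eef_pos"];r=R.from_quat(o["orientation"]).as_matrix();print(o["time"],p,o["orientation"],o["width"],o["force"])
crop("s13","scene",215,190,70,70,8,1.3)
```

```text
18.4833 [ 0.52985464 -0.29685792  0.16625497] [ 1.35175415e-01  9.90820815e-01  5.46396713e-04 -1.19237258e-03] 0.2078993584500202 [-0.14741012  0.22241133 -1.26469981]
```

View pics/s13.png

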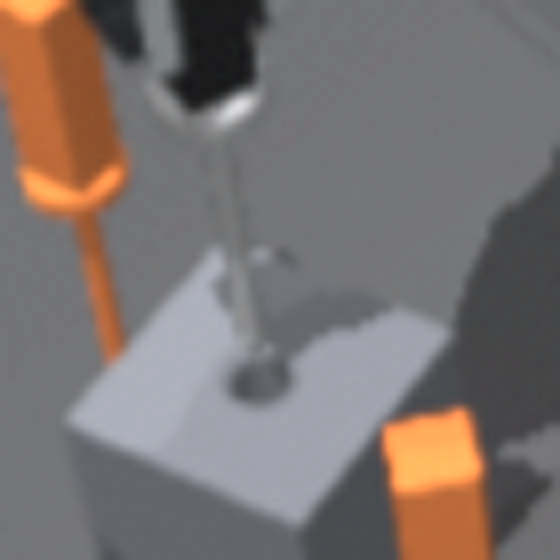

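Call:
carry_out(steps=[[0.0012,0.0015,0,0,0,0,0],[0.0012,0.0015,-0.004,0,0,0,0],[0.0012,0.0015,-0.008,0,0,0,0],[0.0012,0.0015,-0.012,0,0,0,0],[0.0012,0.0015,-0.012,0,0,0,0]])

```text
time: 18.95
eef_pos: [0.5313, -0.2963, 0.155]
orientation: [0.136, 0.991, 0.0, -0.001]
force: [-0.1, 0.1, -0.8]
width: 0.204
```

Run:
```python
from look import *
o=robot.get_obs();p=o["eef_pos"];r=R.from_quat(o["orientation"]).as_matrix();print(o["time"],p,o["orientation"],o["width"],o["force"])
crop("s14","scene",215,190,70,70,8,1.3)
```

```text
18.95 [ 0.53133168 -0.29626238  0.15502268] [ 1.35699255e-01  9.90749721e-01  3.48542765e-04 -7.62387813e-04] 0.20366418858201984 [-0.13723982  0.12393494 -0.84617488]
```

View pics/s14.png

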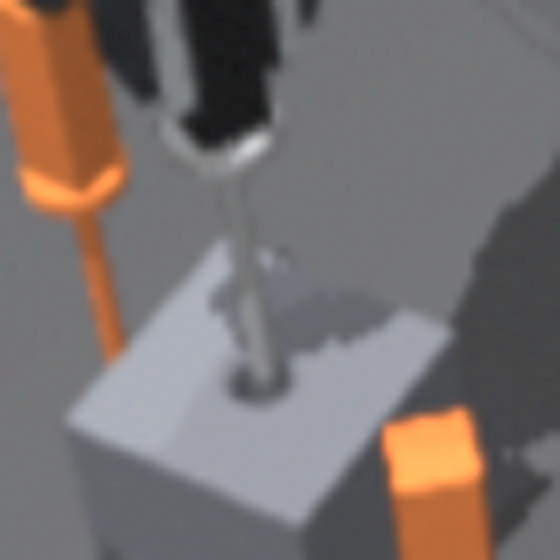

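Call:
carry_out(steps=[[0,0,-0.008,0,0,0,0],[0,0,-0.016,0,0,0,0],[0,0,-0.024,0,0,0,0],[0,0,-0.032,0,0,0,0],[0,0,-0.04,0,0,0,0],[0,0,-0.04,0,0,0,0]])

```text
time: 19.5
eef_pos: [0.5307, -0.2959, 0.1134]
orientation: [0.136, 0.991, 0.001, -0.002]
force: [-0.5, 0.1, -2.0]
width: 0.202
```

Call:
carry_out(steps=[[0,0,-0.008,0,0,0,0],[0,0,-0.016,0,0,0,0],[0,0,-0.024,0,0,0,0],[0,0,-0.03,0,0,0,0],[0,0,-0.034,0,0,0,0],[0,0,-0.034,0,0,0,0]])

```text
time: 20.0
eef_pos: [0.5311, -0.2962, 0.0808]
orientation: [0.136, 0.991, 0.0, -0.001]
force: [-0.0, -0.0, -1.6]
width: 0.205
```

Call:
carry_out(steps=[[0,0,-0.001,0,0,0,0],[0,0,-0.002,0,0,0,0],[0,0,-0.003,0,0,0,0],[0,0,-0.004,0,0,0,0],[0,0,-0.004,0,0,0,0]])

```text
time: 20.42
eef_pos: [0.5317, -0.2965, 0.0782]
orientation: [0.136, 0.991, 0.0, 0.0]
force: [-0.1, -1.0, -1.8]
width: 0.207
```

Run:
```python
from look import *
o=robot.get_obs();p=o["eef_pos"];print(o["time"],p,o["orientation"],o["width"],o["force"])
crop("s15","scene",205,160,90,90,6,1.3)
```

```text
20.4167 [ 0.53170883 -0.29648118  0.07823805] [1.35688956e-01 9.90751482e-01 8.38287611e-05 3.79549967e-05] 0.2069727763297257 [-0.14480506 -1.04279801 -1.77563198]
```

View pics/s15.png

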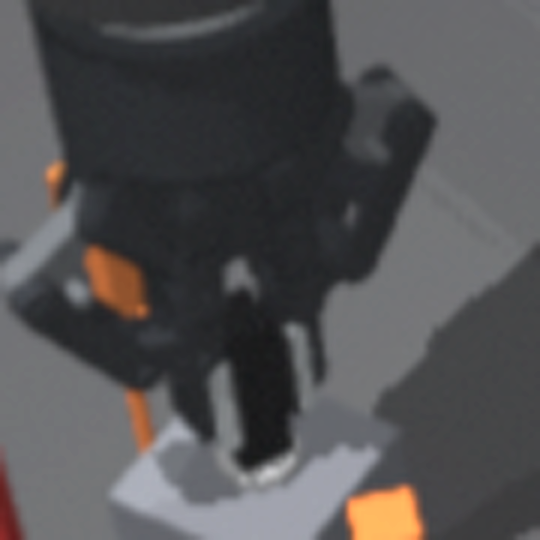

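Call:
carry_out(steps=[[0,0,-0.001,0,0,0,0],[0,0,-0.002,0,0,0,0],[0,0,-0.002,0,0,0,0]])

```text
time: 20.72
eef_pos: [0.5319, -0.2966, 0.0772]
orientation: [0.136, 0.991, -0.0, 0.0]
force: [-2.2, 1.0, 3.8]
width: 0.208
```

Call:
carry_out(steps=[[0,0,0.0005,0,0,0,0.25],[0,0,0.0005,0,0,0,0.35],[0,0,0.0005,0,0,0,0.5],[0,0,0.0005,0,0,0,0.55],[0,0,0.0005,0,0,0,0.55],[0,0,0.0005,0,0,0,0.55],[0,0,0.0005,0,0,0,0.55]])

```text
time: 21.3
eef_pos: [0.5317, -0.2965, 0.0767]
orientation: [0.136, 0.991, 0.0, -0.0]
force: [-0.5, -0.6, -0.2]
width: 0.553
```

Run:
```python
from look import *
o=robot.get_obs();p=o["eef_pos"];print(o["time"],p,o["orientation"],o["width"],o["force"])
crop("s16","scene",205,160,90,90,6,1.3)
```

```text
21.3 [ 0.53167013 -0.29651941  0.07667061] [ 1.35660358e-01  9.90755399e-01  3.56300187e-05 -7.68625929e-05] 0.5526891370280883 [-0.49779352 -0.60693397 -0.24792387]
```

View pics/s16.png

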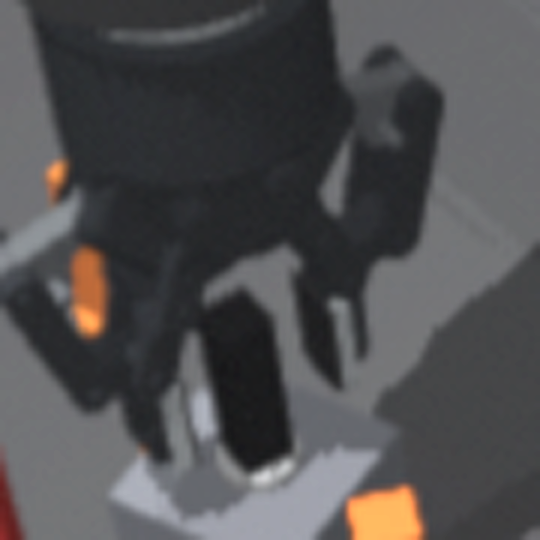

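Released and clear on both sides. Raising straight up.

Call:
carry_out(steps=[[0,0,0.008,0,0,0,0.55],[0,0,0.02,0,0,0,0.55],[0,0,0.035,0,0,0,0.55],[0,0,0.055,0,0,0,0.55],[0,0,0.08,0,0,0,0.55],[0,0,0.11,0,0,0,0.55],[0,0,0.14,0,0,0,0.55],[0,0,0.16,0,0,0,0.55],[-0.02,0.03,0.17,0,0,0,0.55],[-0.04,0.06,0.17,0,0,0,0.55],[-0.06,0.09,0.17,0,0,0,0.55],[-0.08,0.12,0.17,0,0,0,0.55],[-0.1,0.15,0.17,0,0,0,0.55],[-0.1,0.18,0.17,0,0,0,0.55],[-0.1,0.21,0.17,0,0,0,0.55],[-0.1,0.24,0.17,0,0,0,0.55],[-0.1,0.26,0.17,0,0,0,0.55],[-0.1,0.28,0.17,0,0,0,0.55],[-0.1,0.28,0.17,0,0,0,0.55]])

```text
time: 22.93
eef_pos: [0.4317, -0.0141, 0.2482]
orientation: [0.134, 0.991, 0.001, 0.001]
force: [-0.1, -1.0, 0.8]
width: 0.55
```

Run:
```python
from look import *
o=robot.get_obs();p=o["eef_pos"];print(o["time"],p,o["width"],o["force"],o["joint_pos"])
crop("s17","scene",185,170,200,190,3,1.2)
crop("t17","top",325,140,130,150,4,1.2,marks=[([.53,-.2975,.15],(0,0,255))])
```

```text
22.9333 [ 0.43165495 -0.01406805  0.24824576] 0.550073735958778 [-0.1287582  -1.01281601  0.81048531] [ 4.39406848e-01 -4.05703958e-01 -2.16178096e-01 -3.81134924e-04
 -1.75779849e+00 -2.27931303e+00]
```

View pics/s17.png

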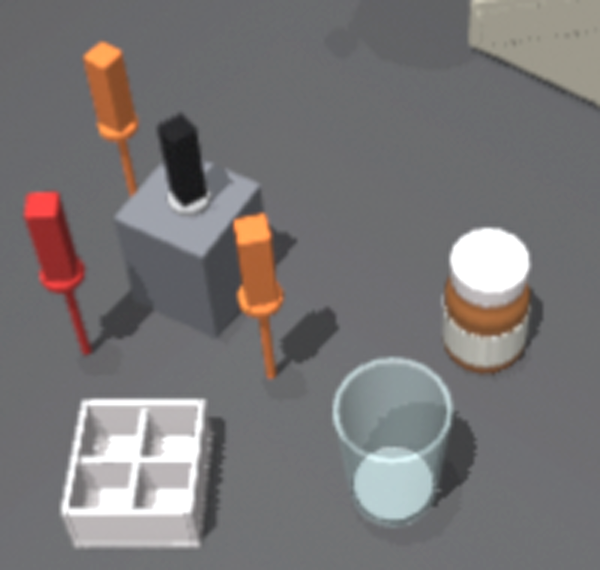

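View pics/t17.png

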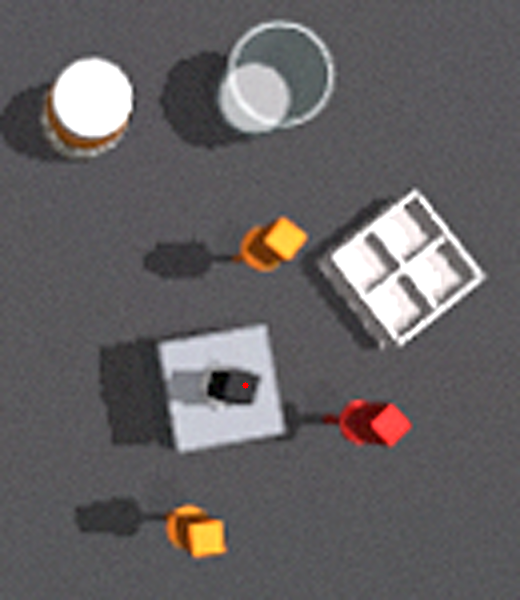

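```bash
python3 -c "
from bench import robot
print(robot.finish_job())"
```

```text
the job is handed in; nothing more can be done
None
```

I pushed the reset pin home and put the probe back in its stand. The job was handed in at about 23 s of the 64 s allowed, and no verdict was reported.

**Reset:** With the tip pressed lightly on the groove floor, I slid it along from −40 mm. It dropped into the hole at about +20 mm, and I pushed at +21.5 mm. The pin gave light resistance, about 3–4 N, then a firm stop 14–15 mm below the floor. I held about 20 N there. I judge the pin home from force and depth only, since it cannot be seen.

**Probe:** It went into the stand's hole with no side force. I lowered it until the collar met the stand's top (about 5 N), then let go and moved the arm well away.

**Last checks:**
- Both final pictures show the probe upright in the stand, within a pixel or so of where it started.
- The beaker, jar, vial box and the coloured decoy probes look unmoved.
- The gripper is open and clear of everything.

**Disagreements:**
- The visible finger ends lie about 20–28 mm behind the reported TCP, although the text says they coincide. I set the grasp height from the pictures and used a tip 74 mm beyond the TCP, which both cameras later confirmed to about 2 mm.
- The two cameras differed by about 3 mm on the eave and stand, so I used averages.
- After the push, the tip sat 1–2 mm off where I expected, so I corrected by about 2 mm before putting the probe back in the stand.

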